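# Load a film carrier under the spring clip of a light table

## Robot

A 6-joint arm with a two-finger parallel gripper is mounted at the origin on the work surface. World frame = base frame: x ahead of the robot, y to its left, z up, the work surface at z = 0. Lengths are in m, angles in degrees, forces in N, time in s.
With the tool pointing down it reaches from about 0.375 to 0.9 m from the base axis. Payload 3.1 kg.
Tool frame: the origin (TCP) lies at the very end of the fingers, on their centre line; the grasp point (between the pads) lies 19 mm behind it (grasp_offset is the distance from the TCP to the grasp point, in m); z points along the fingers, y is the direction in which the jaws open and shut (so a half turn about z gives the same grasp; the last joint's range is limited). The gripper opens to 87 mm and grips with 3 to 60 N. Pads are 19 mm wide; open, the fingers measure 117 mm over their backs; the gripper's body (75 mm by 190 mm) begins 51 mm behind the grasp point.
Start: joints at [-83.394, 30.224, 82.088, -0, 67.689, -10.227], TCP at [0.181, -0.598, 0.223] pointing down, gripper open.
Joint ranges: [-176.69, 176.69], [-43.24, 126.21], [12.49, 139.97], [-82, 262], [0, 151.66], [-163.58, 163.58]. Speed limits (degrees/s): [159.86, 159.86, 180, 180, 180, 180].

## Interface

Orientations are given as a 3x3 rotation matrix whose columns are the frame's x, y, z axes.
In Python, from rig import * gives the robot as it stands. The module is installed in compiled form; this text tells all that it offers.
- The arm moves only by the tool play_rows, never from a script. Its argument "plan" is a list that holds one entry, the list of rows, each a list of 7 numbers: the shift along the world's x, y, z each as a share of 5 cm, from -1 to 1, then the turn, a rotation vector about the world's x, y, z each as a share of pi rad, from -1 to 1, then the gripper's target within -1 to 1 (fully open at 1, half-way at 0, shut at -1). A call has 1 to 12 rows; each row shifts and turns the commanded pose from where the row before left it; what a row does not reach is not made up. A row lasts 1/10 s, in which the tool goes at most 50 mm and 8.59 degrees, less where a joint would pass 70% of its speed; a pose out of reach is approached as far as the arm can. A call with a number of a shift or a turn outside -1 to 1 is refused whole. A call with a gripper value outside its range is refused whole. The fingers move at their own pace and stop on an object; the grip force is fixed at half the most. Time passes only in rows, so rows that do not move let the fingers close. It gives the time, the measured TCP pose, the force and the opening at its end, in the units of the state.
- read_state(): the state, without advancing time (a new reading comes with each control period).
- capture(name): name is "scene" or "top" or "wrist"; returns the picture (400x640x3 uint8, red, green, blue); there is no depth.
- camera_params(name): a dict with "intrinsics" (3x3 intrinsics, pixels), "R" (3x3) and "t" (3): a world point X has camera coordinates R X + t; the wrist camera has in their place "mount" (4x4, takes a point from camera to tool coordinates, whose origin is the TCP and whose axes are the flange's). Camera axes: x right, y down, z forward; pixel columns grow to the right and rows downward; lengths in m; the calibration is good to about 2 mm. A picture is of the moment at which its call begins: read the wrist's pose just before it. camera_params takes no time and is no camera call.
- hand_in(): hands the job in, once; it reports no verdict.
The state is a dict: "time_s": time; "joint_positions": joint angles; "qvel": joint speeds; "tau": joint torques, N m; "position": TCP position; "tcp_rot": TCP orientation; "force": force on the tool from outside, world axes, zero at the start; "moment": the same for the moment, N m; "opening": opening from 0.0 (shut) to 1.0 (fully open).
Only numpy, scipy, OpenCV 4.12 (cv2) and the standard library are available. Lean on these libraries where they do the work, as an engineer would, in place of code of your own. Each camera call takes 0.05 s, during which the arm holds its last target. There are 200 camera calls.

## Task

Load the film carrier for viewing: with one fingertip press the thumb lever of the light table's spring clip fully down, and while you keep it down push the carrier along its lane with the other fingertip, beneath the clip's raised nose, until it is fully home against the end stop. Only then let the lever up so that the clip rests on the carrier's rim, and take the hand clear. Do not lift or tip the carrier, and leave the loupe, jar, squeegee and ink knife where they are.

Things in the scene. Friction and masses are not known exactly. Their poses are not given: they have to be found in the camera images.
- light_box: grey light table, 200 (its x) x 170 (y) x 36 mm high, fixed. Origin: centre of its underside, on the bench; z up; x runs from its loading edge to its far edge. Its flat top (the bed) is at z = 36. The clip sits on its +y edge; on the -y half is a flat white viewing panel with the loupe on it. All mm positions below are in this frame.
- stop (a point): point on the bed in the middle of the end stop's face, at (45, 46, 36). The stop is a bar 5.5 mm high across the carrier's lane. The lane runs along x, centred on y = 46, 46 mm wide between rails 5 mm wide and 4.5 mm high (+y rail from x = -10, -y rail from x = -30, both to the stop). Before the rails the bed is open and flat to the loading edge, x = -100. A lit aperture is centred on (20, 46).
- carrier: black rigid film carrier: flat frame 50 (its x) x 44 (y) x 7 mm, film window in the middle, about 35 g, loose on the bed in the lane, axes along the light table's. Origin: centre of its underside. It starts 3 to 10 mm short of the clip's nose, which bars it until raised. Fully home its leading (+x) edge touches the stop, origin at (20, 46, 36): 28 to 35 mm of travel to +x.
- lever (a point): middle of the upper face of the clip's smooth, slippery steel thumb lever, a plate 48 mm long (x = -11 to 37) and 24 mm wide, overhanging the +y side, nothing beneath. Fully down it is level, this point at (13, 99, 38), 2 mm above the bed, plate y = 87 to 111. Shut, it slopes up outwards by 0.55 rad, this point 12 mm and the outer edge 18 mm higher. A fingertip can slide along it while it is down.
- nose (a point): lowest point of the clip's nose, a rolled steel tip 10 mm wide (x = 20 to 30) and 6 mm in diameter, hanging over the lane 6 mm inside its +y rail. Shut, it is 1 mm above the bed and bars the carrier's way; with the lever fully down it is 10 mm above the bed.
- clip (a joint): spring clip's angle, rad: 0 shut; 0.37 resting on the carrier's rim; above 0.42 clear of the carrier; 0.55 the stop, lever fully down. Pivot along x at y = 79, z = 45; its fittings reach z = 50. The spring always shuts it: pressed at the lever's middle, about 5 N starts it and 8 N holds it at the stop; more nearer the pivot.
- loupe: black magnifier, 42 mm diameter, 42 mm high, standing on the light table's white viewing panel. Origin: centre of its underside. Leave alone.
- ink_jar: closed jar, 64 mm diameter, 75 mm high, on the bench. Origin: centre of its underside. Leave alone.
- squeegee: screen-printing squeegee lying flat on the bench, wooden handle and rubber blade, 180 mm long (its y), 90 mm wide (its x), 24 mm high. Origin: under its middle. Leave alone.
- ink_knife: ink knife lying on the bench, wooden handle and thin steel blade, 220 mm long along its x (blade to +x), 24 mm wide, 14 mm high. Origin: on the bench under its middle. Leave alone.
Mind the look-alikes: they are no part of the job. Several things have the shape of the carrier; the one meant has the colours described above.

How it is judged:
By the outcome, as a careful person would: the job done as asked, in the order asked, and still so for the second after the job is handed in, with the robot touching nothing.
It also fails if it takes over 42 s, if anything falls off the work surface, if the arm or the gripper's body presses on something with over 40 N, if the wrist force passes 120 N, or if a joint passes its speed limit or range.

## Working session

There is one attempt and no reset: what is moved stays moved. The work goes in short steps, Python scripts to look and compute and a tool call to move; the robot and the scene stay as the last step left them, time stands still between calls to the robot, and variables do not carry over. Pictures are saved under pics/ and viewed, about 8 in all and at most 12, crops included, and the job is handed in when it is done.

Besides the shell and the picture viewer there is one more tool, called as name(argument=value, ...), one argument or row to a line, values as JSON. play_rows: Moves the arm, as the interface text tells. Its arguments: {"type":"object","properties":{"plan":{"type":"array"}},"required":["plan"]}

```bash
mkdir -p pics; python3 - <<'E'
from rig import *
import cv2
s=read_state();print({k:s[k] for k in('time_s','position','tcp_rot','opening','force')})
for n in("scene","top"):
    cv2.imwrite(f"pics/{n}0.png",capture(n)[:,:,::-1])
    p=camera_params(n);print(n,p)
print(camera_params("wrist"))
E
```

```text
{'time_s': 0.0, 'position': array([ 0.1809374, -0.5974834,  0.2215965]), 'tcp_rot': array([[ 9.57146758e-01,  2.89603218e-01, -2.45014116e-04],
       [ 2.89603076e-01, -9.57144500e-01,  2.11297611e-03],
       [ 3.77410767e-04, -2.09338507e-03, -9.99997738e-01]]), 'opening': 0.9995420698997043, 'force': array([ 0.49106235,  0.17551765, -0.38169732])}
scene {'intrinsics': array([[375.46409984,   0.        , 324.81718593],
       [  0.        , 375.46409984, 197.14332484],
       [  0.        ,   0.        ,   1.        ]]), 'R': array([[ 0.43190655,  0.90191595, -0.00208754],
       [ 0.59275774, -0.28560084, -0.75304078],
       [-0.67977569,  0.32400584, -0.65797054]]), 't': array([-0.32222276, -0.28927814,  1.27831961])}
top {'intrinsics': array([[501.03739413,   0.        , 318.23649626],
       [  0.        , 501.03739413, 199.45891259],
       [  0.        ,   0.        ,   1.        ]]), 'R': array([[-0.01857409, -0.99951851, -0.02485454],
       [-0.99509896,  0.02089533, -0.09665118],
       [ 0.09712399,  0.02293752, -0.99500794]]), 't': array([0.09510509, 0.60039843, 1.14322529])}
{'intrinsics': array([[338.1172462 ,   0.        , 322.78869083],
       [  0.        , 338.1172462 , 201.01059238],
       [  0.        ,   0.        ,   1.        ]]), 'mount': array([[-7.78046038e-04, -9.58549240e-01, -2.84925865e-01,
         7.92567185e-02],
       [ 9.99999646e-01, -6.54948816e-04, -5.27312860e-04,
        -5.29786872e-04],
       [ 3.18843483e-04, -2.84926175e-01,  9.58549411e-01,
        -1.62902457e-01],
       [ 0.00000000e+00,  0.00000000e+00,  0.00000000e+00,
         1.00000000e+00]])}
```

View pics/top0.png

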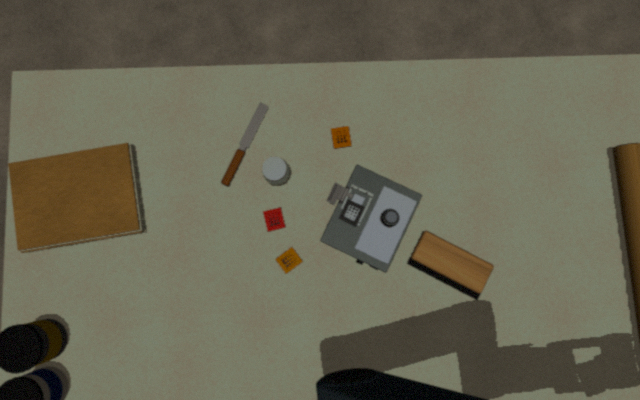

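View pics/scene0.png

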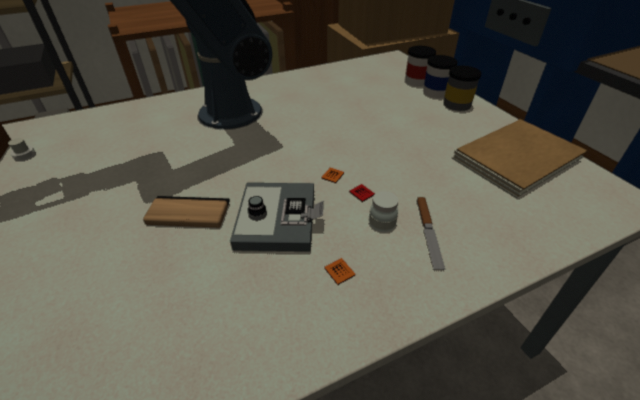

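The top view shows the light box with top corners near (358,165), (422,194), (387,271) and (320,240). The clip lever is at (339,193), the carrier at (352,208) and the jar at (276,171). The red and orange carrier-shaped things are decoys. Next I fit the box corners.

```bash
cat > h.py <<'E'
import numpy as np, cv2
from rig import *
def ray(n,uv,z,pose=None):
    p=camera_params(n);K=p["intrinsics"];uv=np.atleast_2d(uv).astype(float)
    d=np.c_[uv,np.ones(len(uv))]@np.linalg.inv(K).T
    if n=="wrist":
        Rt,tt=pose;M=p["mount"];R=Rt@M[:3,:3];c=Rt@M[:3,3]+tt
    else: R=p["R"].T;c=-R@p["t"]
    d=d@R.T
    return c+d*((z-c[2])/d[:,2])[:,None]
E
python3 - <<'E'
from h import *
im=cv2.imread("pics/top0.png");c=im[150:285,305:440]
hsv=cv2.cvtColor(c,cv2.COLOR_BGR2HSV)
lab=cv2.cvtColor(c,cv2.COLOR_BGR2LAB).astype(int)
print(lab[90,22],lab[2,2],lab[100,40],lab[70,70],lab[20,60],lab[75,60])
cv2.imwrite("pics/topc.png",cv2.resize(c,None,fx=4.4,fy=4.4,interpolation=cv2.INTER_CUBIC))
# rough
P=ray("top",[(358,165),(422,194),(387,271),(320,240)],.036)
print(P.round(3),[np.linalg.norm(P[i]-P[(i+1)%4]).round(3) for i in range(4)])
E
```

```text
[ 83 124 130] [130 123 140] [ 82 126 130] [133 127 125] [ 73 125 130] [105 127 126]
[[ 0.681 -0.012  0.036]
 [ 0.609 -0.158  0.036]
 [ 0.434 -0.071  0.036]
 [ 0.507  0.081  0.036]] [np.float64(0.163), np.float64(0.196), np.float64(0.169), np.float64(0.196)]
```

View pics/topc.png

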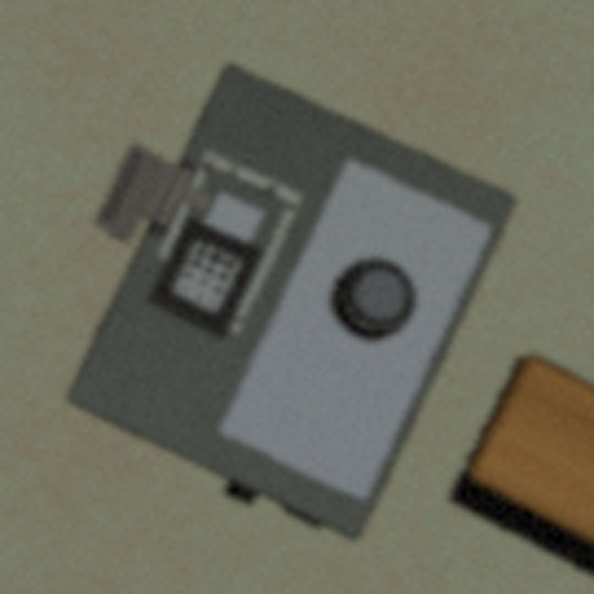

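```bash
python3 - <<'E'
from h import *
C=np.array([(230,63),(515,200),(355,538),(70,400)])/4.4+[305,150]
P=ray("top",C,.036)[:,:2]
L=np.array([(100,85),(100,-85),(-100,-85),(-100,85)])/1000
def fit(L,P):
    a=L-L.mean(0);b=P-P.mean(0);H=a.T@b
    th=np.arctan2(H[0,1]-H[1,0],H[0,0]+H[1,1]);R=np.array([[np.cos(th),-np.sin(th)],[np.sin(th),np.cos(th)]])
    return th,R,P.mean(0)-R@L.mean(0)
th,R,t=fit(L,P);print(np.degrees(th),t,((L@R.T+t-P)*1000).round(1))
# carrier corners at z=.043: trailing left/right, nose/stop check
Q=ray("top",np.array([(152,295),(225,335),(250,250),(185,220)])/4.4+[305,150],.043)[:,:2]
print(((Q-t)@R*1000).round(1))
for B,A in [((-55,46),(0,101))]:
    m=(np.array(B)+A)/2000;print("tcp",R@m+t,"yaw",np.degrees(th+np.arctan2(A[1]-B[1],A[0]-B[0])))
E
```

```text
-26.94301911527889 [ 0.55606696 -0.03938107] [[ 1.4  1. ]
 [ 0.8 -2.5]
 [-2.4 -1.5]
 [ 0.2  3. ]]
[[-30.7  67.3]
 [-33.   23.9]
 [ 12.9  31.2]
 [ 12.4  68.8]]
tcp [0.56485504 0.03860142] yaw 18.05698088472111
```

play_rows(
  plan=[
    [[0.475, 0.785, 0, 0, 0, 0.0317, 0.44], [0.475, 0.785, 0, 0, 0, 0.0317, 0.44], [0.475, 0.785, 0, 0, 0, 0.0317, 0.44], [0.475, 0.785, 0, 0, 0, 0.0317, 0.44], [0.475, 0.785, 0, 0, 0, 0.0317, 0.44], [0.475, 0.785, 0, 0, 0, 0.0317, 0.44], [0.475, 0.785, 0, 0, 0, 0.0317, 0.44], [0.475, 0.785, 0, 0, 0, 0.0317, 0.44], [0.475, 0.785, 0, 0, 0, 0.0317, 0.44], [0.475, 0.785, 0, 0, 0, 0.0317, 0.44], [0.475, 0.785, 0, 0, 0, 0.0317, 0.44], [0.475, 0.785, 0, 0, 0, 0.0317, 0.44]],
  ],
)

```text
time_s: 1.3
position: [0.4665, -0.1253, 0.2224]
tcp_rot: [[0.078, 0.997, -0.0], [0.997, -0.078, 0.0], [0.0, -0.0, -1.0]]
force: [0.1, -1.9, 0.1]
opening: 0.72
```

play_rows(
  plan=[
    [[0.475, 0.785, 0, 0, 0, 0.0317, 0.44], [0.475, 0.785, 0, 0, 0, 0.0317, 0.44], [0.475, 0.785, 0, 0, 0, 0.0317, 0.44], [0.2, 0.4, 0, 0, 0, 0.0317, 0.44], [0, 0, 0, 0, 0, 0, 0.44], [0, 0, 0, 0, 0, 0, 0.44]],
  ],
)

```text
time_s: 1.9
position: [0.5467, 0.0108, 0.222]
tcp_rot: [[-0.311, 0.95, -0.002], [0.95, 0.311, -0.0], [0.0, -0.002, -1.0]]
force: [0.1, 0.1, 0.6]
opening: 0.719
```

```bash
python3 - <<'E'
from h import *
s=read_state();np.savez("p1.npz",R=s["tcp_rot"],t=s["position"]);im=capture("wrist")[:,:,::-1]
print(s["time_s"],s["position"],s["tcp_rot"],s["opening"],s["joint_positions"],s["force"])
cv2.imwrite("pics/w1.png",im)
E
```

```text
1.9 [0.54667835 0.01081366 0.22202642] [[-3.11335314e-01  9.50298878e-01 -1.53745092e-03]
 [ 9.50300111e-01  3.11335152e-01 -3.49472571e-04]
 [ 1.46559125e-04 -1.56984293e-03 -9.99998757e-01]] 0.7188584995583385 [-1.05590825e+01  2.42757232e+01  9.33497257e+01 -4.04058525e-02
  6.24574855e+01 -2.86801006e+01] [0.05214906 0.09225424 0.59051432]
```

View pics/w1.png

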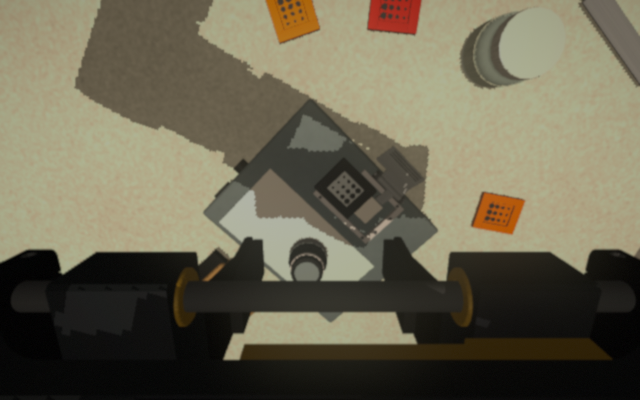

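The wrist view shows three box corners, near (310,100), (437,230) and (205,212). The carrier is at (345,188) and the lever near (402,170). I'll enlarge this part to refine the pose.

```bash
python3 - <<'E'
from h import *
im=cv2.imread("pics/w1.png")[90:255,195:450]
im=cv2.convertScaleAbs(cv2.resize(im,None,fx=3,fy=3,interpolation=cv2.INTER_CUBIC),alpha=1.6)
cv2.imwrite("pics/w1c.png",im)
E
```

```text
(no output)
```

View pics/w1c.png

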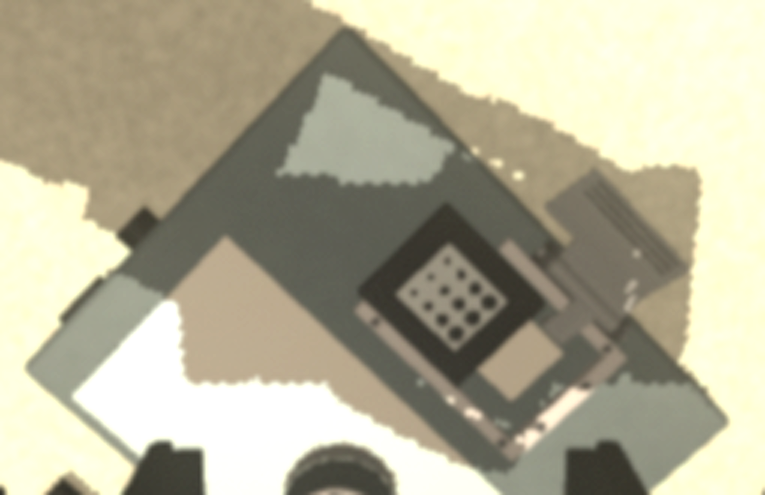

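```bash
cat >> h.py <<'E'
def fit(L,P):
    L=np.asarray(L)/1000.;a=L-L.mean(0);b=P-P.mean(0);H=a.T@b
    th=np.arctan2(H[0,1]-H[1,0],H[0,0]+H[1,1]);R=np.array([[np.cos(th),-np.sin(th)],[np.sin(th),np.cos(th)]])
    t=P.mean(0)-R@L.mean(0);return th,R,t,((L@R.T+t-P)*1000).round(1)
E
python3 - <<'E'
from h import *
d=np.load("p1.npz");pose=(d["R"],d["t"])
f=lambda c,z:ray("wrist",np.array(c)/3+[195,90],z,pose)[:,:2]
box=f([(347,29),(727,422),(28,368)],.036);LB=[(-100,85),(100,85),(-100,-85)]
lev=f([(596,170),(690,268)],.0558);LL=[(-11,109.9),(37,109.9)]
stop=f([(622,357)],.0415)
th,R,t,e=fit(LB,box);print("box",np.degrees(th),t,e)
T=ray("top",np.array([(230,63),(515,200),(355,538),(70,400)])/4.4+[305,150],.036)[:,:2]
th,R,t,e=fit(LB+LL+[(100,85),(100,-85),(-100,-85),(-100,85)],np.r_[box,lev,T]);print("all",np.degrees(th),t,e)
th,R,t,e=fit(LB+LL,np.r_[box,lev]);print("wrist",np.degrees(th),t,e)
car=f([(445,205),(360,290),(547,302),(458,387)],.043)
print(((car-t)@R*1000).round(1))
ft=ray("wrist",[(245,240),(265,240),(385,240),(405,240)],float(pose[1][2]),pose)
print(((ft-pose[1])@pose[0]*1000).round(1))
E
```

```text
box -26.888340649596636 [ 0.5614883  -0.03631425] [[-0.4  1.7]
 [ 3.1  0. ]
 [-2.7 -1.7]]
all -27.130977556872764 [ 0.55880578 -0.03752544] [[-2.6  0.7]
 [ 0.6 -1.7]
 [-5.6 -2.3]
 [-2.3 -1.3]
 [-1.1 -2.7]
 [ 4.2  2.4]
 [ 3.2 -0.8]
 [ 0.2  0.7]
 [ 3.4  5. ]]
wrist -26.78877611374277 [ 0.56136143 -0.03612721] [[-0.7  1.8]
 [ 3.   0.4]
 [-2.8 -1.7]
 [-0.3  0.3]
 [ 0.9 -0.8]]
[[-34.9  66.5]
 [-34.5  25. ]
 [ 14.7  67.9]
 [ 15.3  24.2]]
[[  9.4 -39.7   0.1]
 [  9.4 -29.3   0. ]
 [  9.4  33.2  -0.1]
 [  9.3  43.6  -0.1]]
```

play_rows(
  plan=[
    [[0.246, 0.315, 0, 0, 0, 0.0155, 0.44], [0.246, 0.315, 0, 0, 0, 0.0155, 0.44], [0, 0, -0.8, 0, 0, 0, 0.44], [0, 0, -0.8, 0, 0, 0, 0.44], [0, 0, -0.8, 0, 0, 0, 0.44], [0, 0, 0, 0, 0, 0, 0.44], [0, 0, 0, 0, 0, 0, 0.44]],
  ],
)

```text
time_s: 2.65
position: [0.5714, 0.0408, 0.1026]
tcp_rot: [[-0.4, 0.917, -0.002], [0.917, 0.4, 0.0], [0.001, -0.001, -1.0]]
force: [-0.6, -0.8, -0.3]
opening: 0.723
```

```bash
python3 - <<'E'
from h import *
s=read_state();np.savez("p2.npz",R=s["tcp_rot"],t=s["position"]);im=capture("wrist")[:,:,::-1]
print(s["time_s"],s["position"],s["tcp_rot"][:,1],s["opening"],s["force"])
cv2.imwrite("pics/w2.png",cv2.convertScaleAbs(im,alpha=1.4))
E
```

```text
2.65 [0.57144016 0.04084913 0.10257472] [ 0.91652023  0.39998558 -0.00148441] 0.7230622872391338 [-0.61508752 -0.76135881 -0.3109366 ]
```

View pics/w2.png

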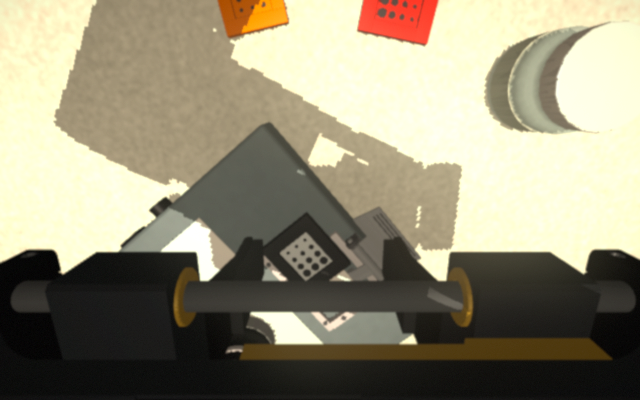

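The wrist view now shows the box corner at (267,124), the carrier's trailing corners near (307,213) and (265,250), and the lever's outer corner at (378,208).

```bash
python3 - <<'E'
from h import *
d=np.load("p2.npz");pose=(d["R"],d["t"])
th=np.radians(-26.8);R=np.array([[np.cos(th),-np.sin(th)],[np.sin(th),np.cos(th)]]);t=np.array([.5614,-.0361])
g=lambda p:((p[:,:2]-t)@R*1000).round(1)
f=lambda c,z:g(ray("wrist",c,z,pose))
print("corner",f([(267,124)],.036),"car",f([(307,213),(265,250)],.043),"lever",f([(378,208)],.0558))
u=d["R"][:,1]
for s in(-1,1):print("tip",g((d["t"]+s*.0368*u)[None]))
E
python3 - <<'E'
import cv2
im=cv2.imread("pics/w2.png")[110:290,225:440]
cv2.imwrite("pics/w2c.png",cv2.resize(im,None,fx=3.3,fy=3.3,interpolation=cv2.INTER_CUBIC))
E
```

```text
corner [[-98.1  86.2]] car [[-35.3  68. ]
 [-33.3  26.6]] lever [[-11.4 109. ]]
tip [[-49.2  44.9]]
tip [[ -2.3 101.6]]
```

View pics/w2c.png

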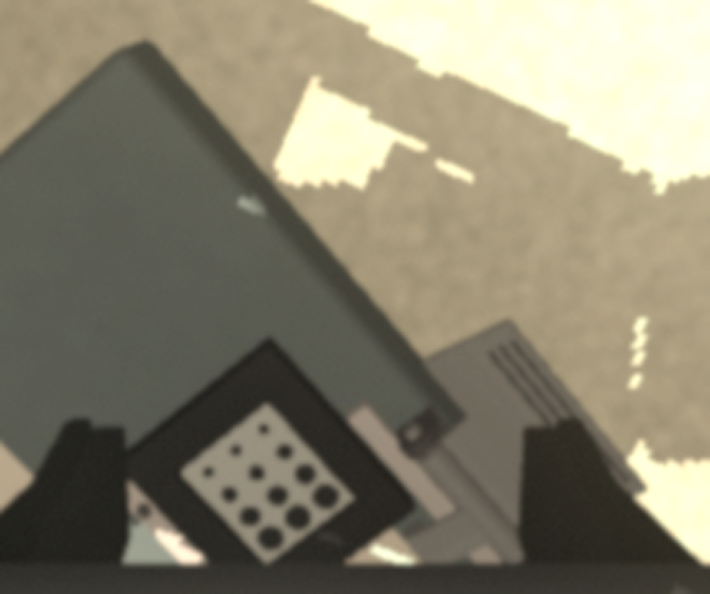

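play_rows(
  plan=[
    [[-0.014, 0.04, -0.4, 0, 0, 0, 0.44], [0, 0, -0.4, 0, 0, 0, 0.44], [0, 0, -0.12, 0, 0, 0, 0.44], [0, 0, -0.12, 0, 0, 0, 0.44], [0, 0, 0, 0, 0, 0, 0.44]],
  ],
)

```text
time_s: 3.2
position: [0.5727, 0.0439, 0.052]
tcp_rot: [[-0.402, 0.916, 0.004], [0.916, 0.402, -0.0], [-0.002, 0.003, -1.0]]
force: [-0.1, -0.2, 3.4]
opening: 0.722
```

play_rows(
  plan=[
    [[0, 0, -0.06, 0, 0, 0, 0.44], [0, 0, -0.06, 0, 0, 0, 0.44], [0, 0, 0, 0, 0, 0, 0.44], [0, 0, 0, 0, 0, 0, 0.44]],
  ],
)

```text
time_s: 3.6
position: [0.5722, 0.0438, 0.045]
tcp_rot: [[-0.402, 0.916, 0.002], [0.916, 0.402, -0.0], [-0.001, 0.002, -1.0]]
force: [0.8, 0.5, 5.1]
opening: 0.72
```

play_rows(
  plan=[
    [[0, 0, -0.07, 0, 0, 0, 0.44], [0, 0, -0.05, 0, 0, 0, 0.44], [0, 0, 0, 0, 0, 0, 0.44], [0, 0, 0, 0, 0, 0, 0.44], [0, 0, 0, 0, 0, 0, 0.44]],
  ],
)

```text
time_s: 4.1
position: [0.572, 0.0434, 0.0389]
tcp_rot: [[-0.402, 0.916, 0.002], [0.916, 0.402, -0.001], [-0.001, 0.001, -1.0]]
force: [1.0, -1.3, 5.0]
opening: 0.722
```

play_rows(
  plan=[
    [[0, 0, -0.02, 0, 0, 0, 0.44], [0, 0, -0.02, 0, 0, 0, 0.44], [0, 0, 0, 0, 0, 0, 0.44], [0, 0, 0, 0, 0, 0, 0.44]],
  ],
)

```text
time_s: 4.5
position: [0.5721, 0.0432, 0.038]
tcp_rot: [[-0.402, 0.916, 0.002], [0.916, 0.402, -0.001], [-0.002, 0.002, -1.0]]
force: [-0.8, -0.4, 13.2]
opening: 0.715
```

```bash
python3 - <<'E'
from h import *
s=read_state();print(s["time_s"],s["position"],s["force"],s["moment"],s["tcp_rot"][:,1])
im=capture("wrist")[:,:,::-1]
cv2.imwrite("pics/w3.png",cv2.convertScaleAbs(cv2.resize(im[120:270,200:460],None,fx=3,fy=3,interpolation=cv2.INTER_CUBIC),alpha=1.6))
E
```

```text
4.5 [0.57206753 0.04323485 0.03799287] [-0.75376826 -0.37750325 13.15502785] [-0.16226868 -0.32161103 -0.04396458] [0.91554938 0.40220247 0.00158129]
```

View pics/w3.png

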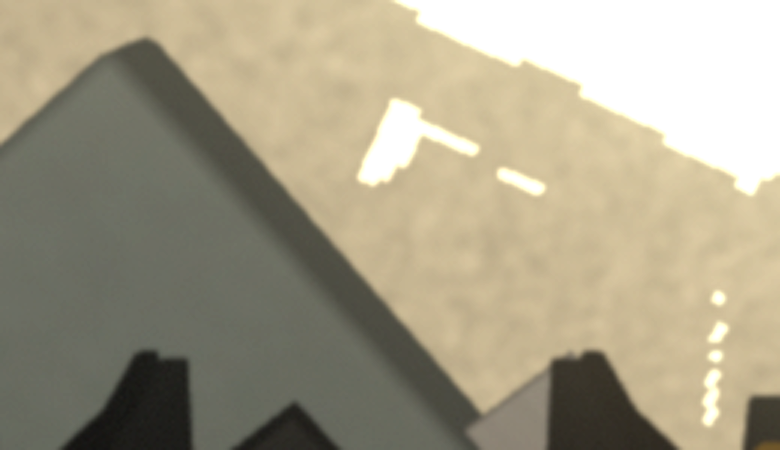

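play_rows(
  plan=[
    [[0.0714, -0.0361, 0, 0, 0, 0, 0.44], [0.0714, -0.0361, 0, 0, 0, 0, 0.44], [0.0714, -0.0361, 0, 0, 0, 0, 0.44], [0, 0, 0, 0, 0, 0, 0.44], [0, 0, 0, 0, 0, 0, 0.44]],
  ],
)

```text
time_s: 5.05
position: [0.5803, 0.0394, 0.0381]
tcp_rot: [[-0.403, 0.915, -0.003], [0.915, 0.403, 0.001], [0.002, -0.002, -1.0]]
force: [-4.7, 2.5, 16.3]
opening: 0.718
```

play_rows(
  plan=[
    [[0.0714, -0.0361, 0, 0, 0, 0, 0.44], [0.0714, -0.0361, 0, 0, 0, 0, 0.44], [0.0714, -0.0361, 0, 0, 0, 0, 0.44], [0, 0, 0, 0, 0, 0, 0.44], [0, 0, 0, 0, 0, 0, 0.44]],
  ],
)

```text
time_s: 5.55
position: [0.5911, 0.034, 0.0382]
tcp_rot: [[-0.402, 0.915, -0.003], [0.915, 0.402, 0.001], [0.002, -0.002, -1.0]]
force: [-5.4, 2.7, 17.1]
opening: 0.721
```

play_rows(
  plan=[
    [[0.0714, -0.0361, 0, 0, 0, 0, 0.44], [0.0714, -0.0361, 0, 0, 0, 0, 0.44], [0, 0, 0, 0, 0, 0, 0.44], [0, 0, 0, 0, 0, 0, 0.44]],
  ],
)

```text
time_s: 5.95
position: [0.5981, 0.0303, 0.0382]
tcp_rot: [[-0.403, 0.915, -0.003], [0.915, 0.403, 0.001], [0.002, -0.002, -1.0]]
force: [-3.7, 2.1, 16.9]
opening: 0.721
```

play_rows(
  plan=[
    [[0.0357, -0.018, 0, 0, 0, 0, 0.44], [0, 0, 0, 0, 0, 0, 0.44], [0, 0, 0, 0, 0, 0, 0.44]],
  ],
)

```text
time_s: 6.25
position: [0.5991, 0.0297, 0.0382]
tcp_rot: [[-0.403, 0.915, -0.004], [0.915, 0.403, 0.001], [0.003, -0.004, -1.0]]
force: [-5.8, 2.5, 17.8]
opening: 0.721
```

```bash
python3 - <<'E'
from h import *
s=read_state();print(s["time_s"],s["position"],s["force"],s["moment"])
im=capture("scene")[:,:,::-1]
cv2.imwrite("pics/s4.png",cv2.convertScaleAbs(cv2.resize(im[160:260,220:350],None,fx=5,fy=5,interpolation=cv2.INTER_CUBIC),alpha=1.6))
E
```

```text
6.25 [0.59914228 0.02969357 0.03823547] [-5.77902657  2.5181808  17.75686693] [0.77899437 0.37948444 0.18052542]
```

View pics/s4.png

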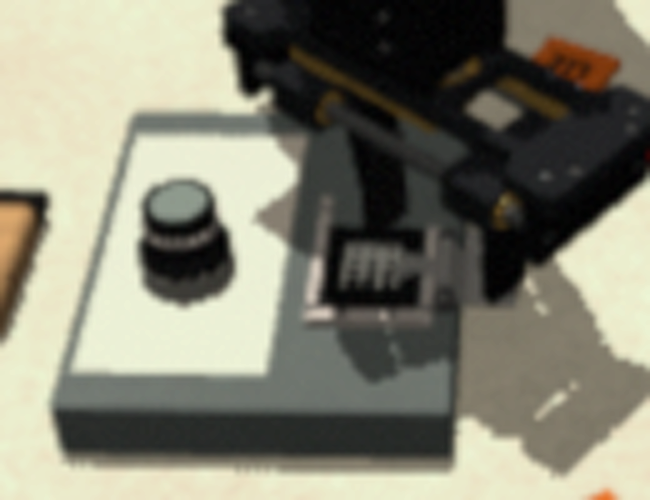

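The scene view shows the carrier under the raised nose, its leading edge just short of the stop bar. I'll keep pushing in small steps until it stalls.

play_rows(
  plan=[
    [[0.0357, -0.018, 0, 0, 0, 0, 0.44], [0, 0, 0, 0, 0, 0, 0.44], [0, 0, 0, 0, 0, 0, 0.44]],
  ],
)

```text
time_s: 6.6
position: [0.601, 0.0287, 0.0382]
tcp_rot: [[-0.403, 0.915, -0.004], [0.915, 0.403, 0.001], [0.003, -0.004, -1.0]]
force: [-5.8, 2.3, 18.1]
opening: 0.723
```

play_rows(
  plan=[
    [[0.0357, -0.018, 0, 0, 0, 0, 0.44], [0, 0, 0, 0, 0, 0, 0.44], [0, 0, 0, 0, 0, 0, 0.44]],
  ],
)

```text
time_s: 6.9
position: [0.6016, 0.0283, 0.0382]
tcp_rot: [[-0.402, 0.915, -0.007], [0.915, 0.402, 0.002], [0.004, -0.005, -1.0]]
force: [-7.6, 3.6, 20.1]
opening: 0.72
```

play_rows(
  plan=[
    [[0.0357, -0.018, 0, 0, 0, 0, 0.44], [0, 0, 0, 0, 0, 0, 0.44], [0, 0, 0, 0, 0, 0, 0.44]],
  ],
)

```text
time_s: 7.2
position: [0.6018, 0.0281, 0.0383]
tcp_rot: [[-0.402, 0.915, -0.01], [0.915, 0.402, 0.003], [0.007, -0.008, -1.0]]
force: [-10.0, 4.7, 21.8]
opening: 0.722
```

play_rows(
  plan=[
    [[0.0357, -0.018, 0, 0, 0, 0, 0.44], [0, 0, 0, 0, 0, 0, 0.44], [0, 0, 0, 0, 0, 0, 0.44]],
  ],
)

```text
time_s: 7.5
position: [0.602, 0.0279, 0.0383]
tcp_rot: [[-0.402, 0.916, -0.013], [0.916, 0.402, 0.004], [0.009, -0.011, -1.0]]
force: [-12.5, 5.4, 24.8]
opening: 0.723
```

```bash
python3 - <<'E'
from h import *
s=read_state();print(s["time_s"],s["position"],s["force"],s["moment"])
im=capture("scene")[:,:,::-1]
cv2.imwrite("pics/s5.png",cv2.convertScaleAbs(cv2.resize(im[190:235,270:330],None,fx=12,fy=12,interpolation=cv2.INTER_CUBIC),alpha=1.8))
E
```

```text
7.5 [0.60197409 0.02789897 0.03833176] [-12.47902811   5.41175946  24.83024478] [1.45592859 1.42324968 0.12969352]
```

View pics/s5.png

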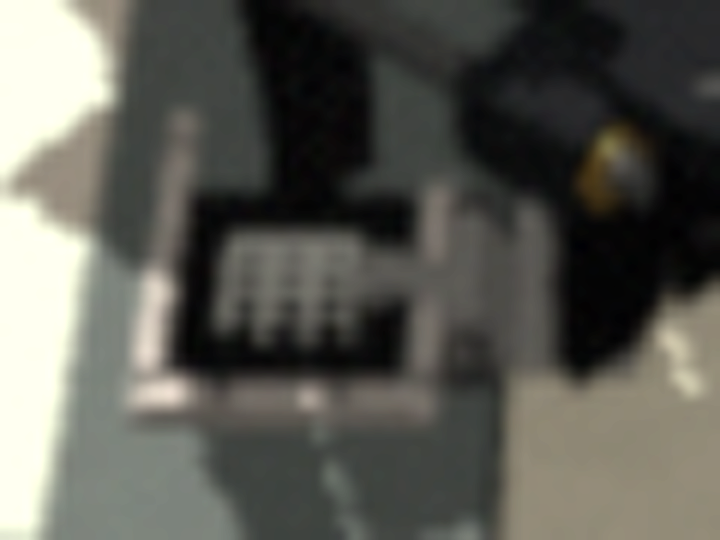

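The carrier is home: its front edge meets the stop bar in the picture, and the last 4 mm of command moved the tool only about 0.4 mm while the push force rose to 13.6 N. I'll back the pusher off with the lever still held, then raise slowly.

play_rows(
  plan=[
    [[-0.0893, 0.0451, 0, 0, 0, 0, 0.44], [-0.0893, 0.0451, 0, 0, 0, 0, 0.44], [-0.0536, 0.027, 0, 0, 0, 0, 0.44], [0, 0, 0, 0, 0, 0, 0.44], [0, 0, 0, 0, 0, 0, 0.44]],
  ],
)

```text
time_s: 8.05
position: [0.5992, 0.0303, 0.0381]
tcp_rot: [[-0.402, 0.916, 0.005], [0.916, 0.402, -0.001], [-0.003, 0.004, -1.0]]
force: [1.3, -0.8, 10.2]
opening: 0.722
```

play_rows(
  plan=[
    [[0, 0, 0.05, 0, 0, 0, 0.44], [0, 0, 0.05, 0, 0, 0, 0.44], [0, 0, 0.05, 0, 0, 0, 0.44], [0, 0, 0.05, 0, 0, 0, 0.44], [0, 0, 0.05, 0, 0, 0, 0.44], [0, 0, 0.05, 0, 0, 0, 0.44], [0, 0, 0, 0, 0, 0, 0.44]],
  ],
)

```text
time_s: 8.75
position: [0.5966, 0.031, 0.0514]
tcp_rot: [[-0.402, 0.916, -0.001], [0.916, 0.402, 0.0], [0.0, -0.001, -1.0]]
force: [0.4, 0.6, -0.6]
opening: 0.722
```

Force is back to about zero, so the clip has shut. Next I go straight up and look.

play_rows(
  plan=[
    [[0, 0, 0.5, 0, 0, 0, 0.44], [0, 0, 0.8, 0, 0, 0, 0.44], [0, 0, 0.8, 0, 0, 0, 0.44], [-0.5, 0, 0.8, 0, 0, 0, 0.44], [-0.8, 0, 0.8, 0, 0, 0, 0.44], [0, 0, 0, 0, 0, 0, 0.44], [0, 0, 0, 0, 0, 0, 0.44]],
  ],
)

```text
time_s: 9.45
position: [0.5366, 0.031, 0.2328]
tcp_rot: [[-0.402, 0.916, 0.002], [0.916, 0.402, -0.0], [-0.001, 0.002, -1.0]]
force: [0.3, 0.1, 0.4]
opening: 0.724
```

```bash
python3 - <<'E'
from h import *
s=read_state();print(s["time_s"],s["position"],s["force"]);np.savez("p6.npz",R=s["tcp_rot"],t=s["position"])
im=cv2.convertScaleAbs(capture("wrist")[:,:,::-1],alpha=1.5)
cv2.imwrite("pics/w6.png",im)
sc=cv2.convertScaleAbs(capture("scene")[:,:,::-1],alpha=1.5)
cv2.imwrite("pics/s6full.png",sc)
a=cv2.resize(sc[175:255,225:330],None,fx=7,fy=7,interpolation=cv2.INTER_CUBIC);cv2.imwrite("pics/s6.png",a)
E
```

```text
9.45 [0.53662425 0.03104065 0.23277554] [0.3386374  0.0981326  0.37434015]
```

View pics/s6.png

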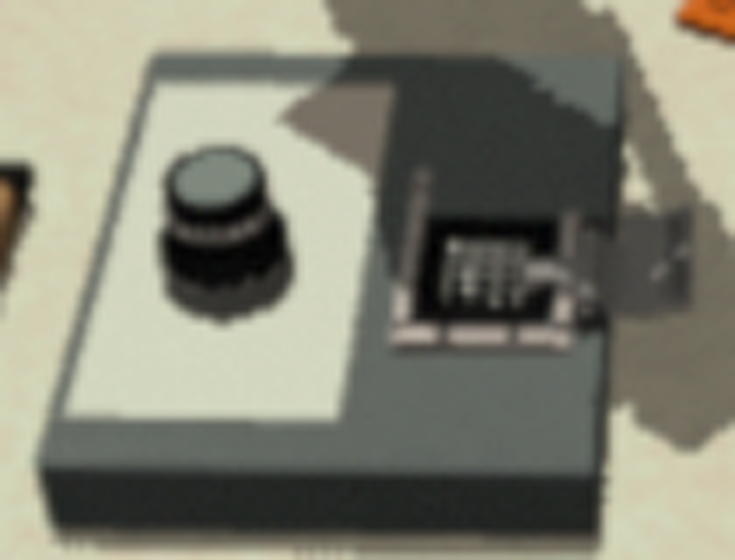

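View pics/w6.png

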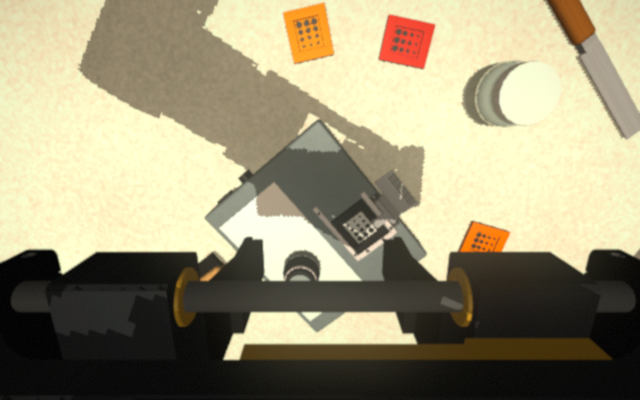

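The last views show the carrier flush against the stop bar, the nose on its rim, the lever partly raised, and the loupe and other things in place. I'll make one numeric check of the carrier's edges and then hand in.

```bash
python3 - <<'E'
from h import *
d=np.load("p6.npz");pose=(d["R"],d["t"])
im=cv2.imread("pics/w6.png");g=im.max(2)
m=np.zeros_like(g);m[190:262,325:386]=(g[190:262,325:386]<62)*255
n,l,st,_=cv2.connectedComponentsWithStats(m);k=1+st[1:,4].argmax()
p=np.argwhere(l==k)[:,::-1]
th=np.radians(-26.8);R=np.array([[np.cos(th),-np.sin(th)],[np.sin(th),np.cos(th)]]);t=np.array([.5614,-.0361])
q=(ray("wrist",p,.043,pose)[:,:2]-t)@R*1000
print(st[k],np.percentile(q,[1,99],axis=0).round(1))
s=read_state();print(s["qvel"],s["time_s"]);print(hand_in())
E
```

```text
[332 199  44  50 561] [[-7.  25. ]
 [34.9 66.6]]
[-0.07940494  1.30841499 -0.19510107 -0.02512732  0.26056319 -0.00847731] 9.55
the job is handed in; nothing more can be done
None
```

The carrier is loaded and the job is handed in, after about 9.6 s of the 42 s allowed. One finger pressed the lever to its stop and held it there. The other pushed the carrier along the lane until it stopped moving against the end stop. I then drew the pushing finger back with the lever still down, let the lever up slowly, and moved the hand clear.

**Lever down:** the tool reached z = 38 mm and the upward force rose to 13 N. It stayed between 13 and 25 N throughout the push.

**Carrier home:** the last 4 mm of commanded push moved the tool only about 0.4 mm, and the push force reached 13.6 N. The scene picture shows the carrier flush with the stop bar.

**Hand clear:** at hand-in the hand was at z = 0.23 m with about zero contact force. The clip's nose is on the carrier's rim, and nothing else in the pictures appears moved.

**Weaker checks:**
- **Carrier position:** the final image measurement put the trailing edge at about x = -7 mm and the sides at y = 25 to 67. The expected values are x = -5 and y = 24 to 68, so this is near the 2 mm calibration limit.
- **Leading edge:** that measurement gave 35 mm, which is not usable because the image mask was cut off by the nose and finger. The home position there rests on the stall and the scene picture.
- **Light table pose:** the top and wrist cameras disagreed by about 5 mm. I used the wrist camera, which matched the lever to within 1 mm.

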